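# Switch the battery charger off and take out its dust filter for washing

### The job

The fan filter of the battery charger needs washing. Turn the charger's selector back to OFF, the click position marked with an open ring, without running past it into the boost position, and leave it there; then swing the keeper arm fully clear of the filter slot, draw the filter straight up out of the slot by its pull tab, and lower it into the narrow steel wash trough, letting go only once its bottom edge is down on the trough's floor, so that it stays standing or leaning there with the tab up. Leave the pliers, the screwdriver and the round cap where they lie.

Things in the scene. Friction and masses are not known exactly. Their poses are not given: they have to be found in the camera images.
- charger: Bench battery charger, fixed: grey steel case, black end frames, 190 deep (x), 180 wide (y), 109 high. Origin: centre of its underside, z up, front towards -x. Front of the top is an aluminium control face sloping 30 degrees (normal (-0.5, 0, 0.866) in this frame): selector knob on its right half, black ammeter (6 proud) on its left. Behind it the lid is flat; only keeper and filter tab rise from it.
- slot_mouth (a point): Centre of the filter slot's mouth in the charger's flat lid: x = 45, y = 0, z = 108.5 mm in the charger's frame; axes those of the charger. The slot is 10 wide (x), 96 long (y) and 90 deep, vertical.
- selector (a joint): Selector knob angle, rad: 0 = OFF (pointer straight up the slope, at the open ring), clockwise as you face it is positive. Clicks every 0.436 (25 degrees): -0.436 boost (square mark); 0.436, 0.873, 1.309 charging currents (one, two, three dots); stops just beyond. Starts at a current. 0.10 N m moves it out of a click; let go within 10 degrees of a click, it snaps in.
- selector_grip (a point): On the knob's axis, half-way up its grip bar, 18 mm above the control face. z = out of the face, x = where the pointer (white line) points. Black knob: round skirt 47 in diameter, its top 7 above the face; on it a bar 12 thick (y), 42 long (x), its top 31 above the face. The knob's axis is at x = -47.5, y = -36, z = 81 mm (on the face) in the charger's frame.
- keeper (a joint): Keeper arm angle, rad: 0 = across the slot over the filter's right shoulder, blocking it; grows as the arm swings clockwise (from above) to its stop at 1.5, where it points to the charger's -y, clear of the slot. Stays where left (0.04 N m friction). Starts at 0 to 0.2.
- keeper_post (a point): Middle of the black thumb post that stands upright on the keeper's free end: 12 in diameter, 23 high, from 8 to 31 above the charger's lid. It circles at 43 mm radius about a vertical pivot at x = 20, y = -40 mm in the charger's frame: on the pivot's +x side at joint 0, on its -y side at 1.5. The arm itself is 4 thick, 10 wide, its top 8 above the lid.
- filter: Dust filter, about 0.09 kg, loose in the slot: black frame 6 thick (x), 92 wide (y), 92.5 high (z) with steel mesh and a pull tab on the middle of its top edge. Origin: centre of the frame; z towards the tab. It starts with the charger's axes, bottom edge 18 above the table, top edge of the frame 2 above the lid, 2 mm play on each side.
- filter_tab (a point): Centre of the filter's pull tab: 9 thick (filter x), 30 long (y), 22 high, on the frame's top edge; at the start it stands from 2 to 24 mm above the charger's lid. 57 mm above the filter's origin.
- filter_foot (a point): Middle of the filter's bottom edge, 103.5 mm below the tab's centre, 46 mm below the filter's origin.
- trough: Narrow open wash trough of plain sheet steel, fixed: outside 52 (its x) by 126 (its y) by 48 high with a rolled rim (57 by 131, top at 50), a small wire handle at each end; inside 46 by 120, floor 3 above the table. Origin: centre of its underside.
- pliers_1: Pliers with red grips, 64 x 198 x 14, lying in front of the vice; not to be moved. Origin: centre of the underside.
- screwdriver_1: Screwdriver with a blue handle, 26 x 200 x 25, lying in front of the trough; not to be moved. Origin: centre of the underside.
- filter_cap: Round black oil-filter cap, 74 in diameter, 22 high, lying behind the trough; not to be moved. Origin: centre of the underside.

How it is judged:
By the outcome, as a careful person would: the job done as asked, in the order asked, and still so for the second after the job is handed in, with the robot touching nothing.
It also fails if it takes over 61 s, if anything falls off the work surface, if the arm or the gripper's body presses on something with over 40 N, if the wrist force passes 120 N, or if a joint passes its speed limit or range.

### The arm

A 6-joint arm with a two-finger parallel gripper is mounted at the origin on a cart in front of the work surface, level with it; the furniture and walls round the work are solid. World frame = base frame: x ahead of the robot, y to its left, z up, the work surface at z = 0. Lengths are in m, angles in rad, forces in N, time in s.
With the tool pointing down it reaches from about 0.375 to 0.975 m from the base axis. Payload 3.8 kg.
Tool frame: the origin (TCP) lies on the mounting face of the last link; the fingertips stand 173 mm ahead of it and the grasp point (between the pads) lies 155 mm ahead of it; z points along the fingers, y is the direction in which the jaws open and shut (so a half turn about z gives the same grasp; the last joint's range is limited). The gripper opens to 85 mm and grips with 20 to 120 N. Pads are 22 mm wide; open, the fingers measure 114 mm over their backs; the gripper's body (76 mm by 85 mm) begins 54 mm behind the grasp point. The pads swing forward as they close: fully open they stand 13 mm farther back than shut.
Start: joints at [-1.17, 0.264, 1.604, -0, 1.274, -0.037], TCP at [0.286, -0.611, 0.405] pointing down, gripper open.
Joint ranges: [-2.63, 2.63], [-0.94, 2.18], [0.31, 2.57], [-1.31, 4.45], [0, 2.66], [-2.55, 2.55]. Speed limits (rad/s): [2.57, 2.57, 3.14, 3.14, 3.14, 3.14].

### API

Orientations are given as a rotation vector (axis times angle).
In Python, from workcell import bot gives the robot as it stands.
- The arm moves only by the shell command python3 -m jog 'ROWS' [FORCE]. ROWS is JSON, a list that holds one entry, the list of rows, each a list of 7 numbers: the closure, from 0 (fully open) to 1 (shut), then the shift along the tool's x, y, z in cm, then the turn, a rotation vector about the tool's x, y, z in rad. A call has 1 to 12 rows; each row is the pose to reach, as a shift and turn from the pose commanded when the call began, along the tool's axes at that moment; what a row does not reach only later rows make up. A row lasts 1/8 s, in which the tool goes at most 62.5 mm and 10.7 degrees, less where a joint would pass 70% of its speed; a pose out of reach is approached as far as the arm can. A call with a gripper value outside its range is refused whole. The fingers move at their own pace and stop on an object; FORCE is the grip in N (left out, the last holds). Time passes only in rows, so rows that repeat a pose let the fingers close. It gives the time, the measured TCP pose, the force and the opening at its end, in the units of the state.
- bot.read_state(): the state, without advancing time (a new reading comes with each control period).
- bot.read_camera(name): name is "side" or "top" or "wrist"; returns the picture (480x640x3 uint8, red, green, blue); there is no depth.
- bot.camera_model(name): a dict with "intrinsics" (3x3 intrinsics, pixels), "k1" (the pictures are not rectified: a ray, as slopes to the right and down, at radius r is drawn at 1 + k1 r^2 times it, then the intrinsics apply), "rvec" (rotation vector, rad) and "tvec" (3), from world to camera coordinates, as OpenCV has them. Camera axes: x right, y down, z forward; pixel columns grow to the right and rows downward; lengths in m; the calibration is good to about 2 mm. A picture is of the moment at which its call begins: read the wrist's pose just before it. camera_model takes no time and is no camera call; for the wrist camera it gives the pose at the moment of the call.
- bot.finish_job(): hands the job in, once; it reports no verdict.
The state is a dict: "time": time; "q": joint angles; "joint_vel": joint speeds; "joint_torque": joint torques, N m; "tool_pos": TCP position; "tcp_rot": TCP orientation; "wrist_force": force on the tool from outside, world axes, zero at the start; "torque": the same for the moment, N m; "width": opening from 0.0 (shut) to 1.0 (fully open).
Only numpy, scipy, OpenCV 4.12 (cv2) and the standard library are available. Lean on these libraries where they do the work, as an engineer would, in place of code of your own. Each camera call takes 0.05 s, during which the arm holds its last target.

## Working session

There is one attempt and no reset: what is moved stays moved. The work goes in short steps, Python scripts to look and compute and a shell command to move; the robot and the scene stay as the last step left them, time stands still between calls to the robot, and variables do not carry over. Pictures are saved under pics/ and viewed, and the job is handed in when it is done.

```bash
ls; mkdir -p pics
python3 - <<'E'
from workcell import bot
import cv2,numpy as np
print(bot.read_state())
for n in ("side","top","wrist"):
    m=bot.camera_model(n); print(n,m)
    im=bot.read_camera(n); cv2.imwrite(f"pics/{n}0.png",im[:,:,::-1])
E
```

```text
pics
{'time': 0.0, 'q': array([-1.16992704e+00,  2.64796186e-01,  1.60536621e+00, -1.40257721e-05,
        1.27371944e+00, -3.69037649e-02]), 'joint_vel': array([-0.00035131, -0.00086082, -0.00103452,  0.0009871 ,  0.00089048,
        0.00091531]), 'joint_torque': array([ 9.24665692e-04, -5.15108299e+01, -3.67315507e+01,  2.88726305e-04,
        1.28388868e-02,  1.63816651e-05]), 'tool_pos': array([ 0.28601033, -0.61103756,  0.4033368 ]), 'tcp_rot': array([-3.06443697e+00, -6.81692341e-01,  6.71005464e-04]), 'wrist_force': array([ 0.25068933, -0.25189191, -0.26623888]), 'torque': array([-0.02720334,  0.03637273, -0.05432756]), 'width': 0.9985228521760939}
side {'intrinsics': array([[526.95885792,   0.        , 321.02563921],
       [  0.        , 526.95885792, 239.42808947],
       [  0.        ,   0.        ,   1.        ]]), 'k1': -0.04643280708874337, 'rvec': array([ 0.81352654, -2.47379623,  1.21172231]), 'tvec': array([0.50935492, 0.22532707, 0.81473607])}
top {'intrinsics': array([[572.91382514,   0.        , 322.93016689],
       [  0.        , 572.91382514, 235.84056818],
       [  0.        ,   0.        ,   1.        ]]), 'k1': 0.057337004945856695, 'rvec': array([ 2.1788926 , -2.14661302,  0.08064269]), 'tvec': array([0.11261276, 0.55179446, 1.18578905])}
wrist {'intrinsics': array([[368.50464206,   0.        , 321.21298183],
       [  0.        , 368.50464206, 239.75883371],
       [  0.        ,   0.        ,   1.        ]]), 'k1': -0.040052956093772726, 'rvec': array([-2.44892001,  1.55568382,  0.21837007]), 'tvec': array([-0.67477128, -0.03509524,  0.3785676 ])}
```

View pics/top0.png

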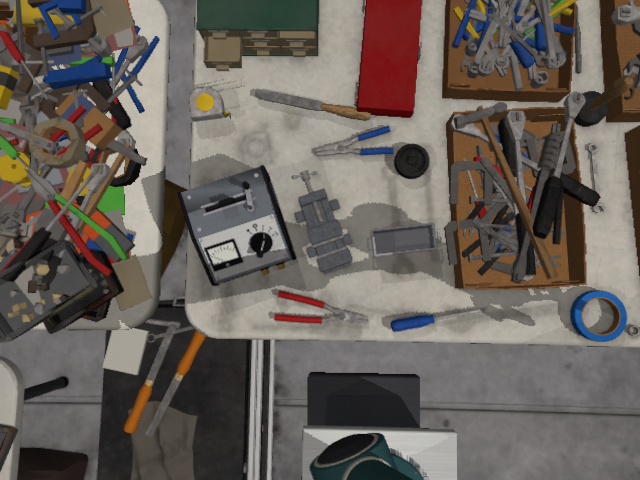

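View pics/side0.png

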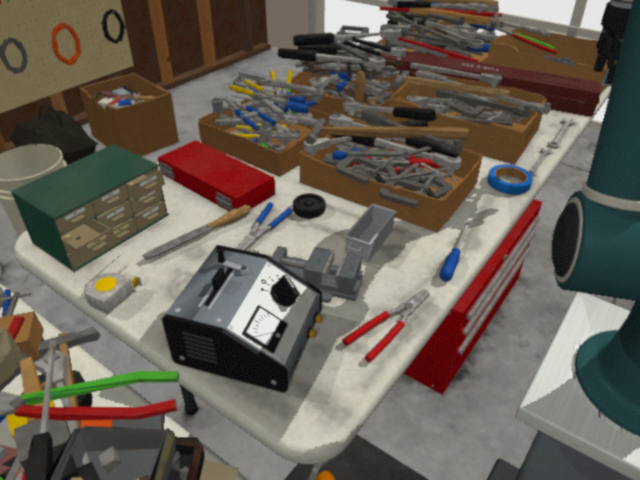

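View pics/wrist0.png

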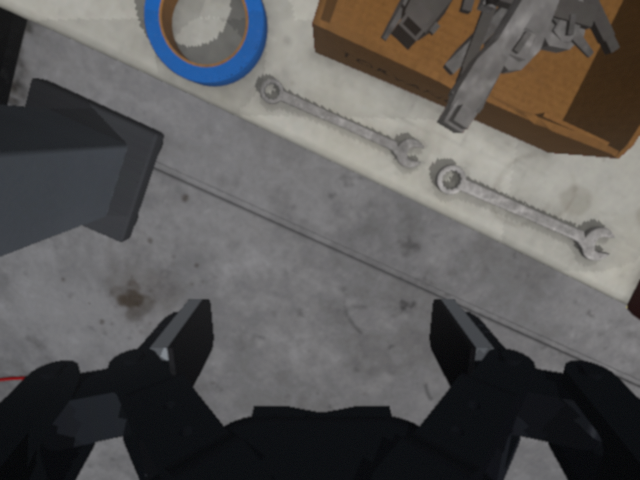

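The top view shows the charger around (240,225), the vice at (322,225), the trough at (404,240) and the cap at (411,160). The pliers are at (318,306) and the screwdriver at (440,320). I'll zoom in next.

```bash
cat > h.py <<'E'
import numpy as np,cv2
from scipy.spatial.transform import Rotation as R
from workcell import bot
def cam(n):
    m=bot.camera_model(n); return m['intrinsics'],m['k1'],R.from_rotvec(m['rvec']).as_matrix(),np.array(m['tvec'])
def ray(c,uv):
    K,k1,Rm,t=c
    d=np.array([(uv[0]-K[0,2])/K[0,0],(uv[1]-K[1,2])/K[1,1]])
    # solve slope s: s*(1+k1 s^2)=d
    s=d.copy()
    for _ in range(30): s=d/(1+k1*(s@s))
    v=Rm.T@np.array([s[0],s[1],1.]); return -Rm.T@t, v/np.linalg.norm(v)
def onplane(c,uv,z):
    o,v=ray(c,uv); return o+v*(z-o[2])/v[2]
def proj(c,P):
    K,k1,Rm,t=c
    p=Rm@np.asarray(P)+t; s=p[:2]/p[2]; s=s*(1+k1*(s@s)); return K[:2,:2]@s+K[:2,2]
def tri(c1,u1,c2,u2):
    o1,v1=ray(c1,u1);o2,v2=ray(c2,u2)
    A=np.stack([v1,-v2],1); ab=np.linalg.lstsq(A,o2-o1,rcond=None)[0]
    p=o1+v1*ab[0];q=o2+v2*ab[1]; return (p+q)/2,np.linalg.norm(p-q)
E
python3 - <<'E'
import cv2
im=cv2.imread('pics/top0.png')
def crop(n,im,x,y,w,h,s):
    cv2.imwrite(n,cv2.resize(im[y:y+h,x:x+w],None,fx=s,fy=s,interpolation=cv2.INTER_CUBIC))
crop('pics/c1.png',im,175,155,130,140,4)
crop('pics/c2.png',im,360,215,90,60,6)
im=cv2.imread('pics/side0.png')
crop('pics/c3.png',im,155,195,260,200,3)
E
```

```text
(no output)
```

View pics/c1.png

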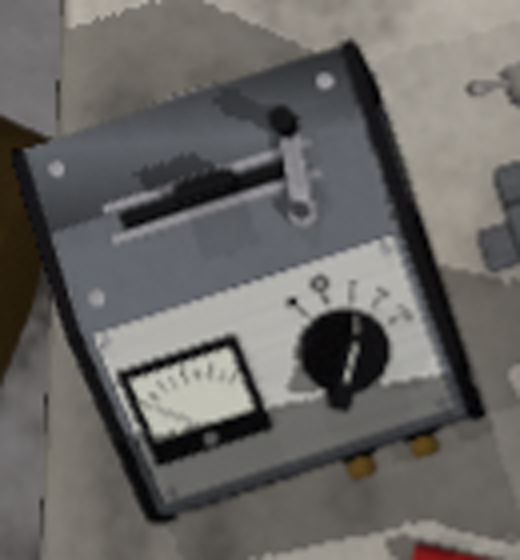

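View pics/c2.png

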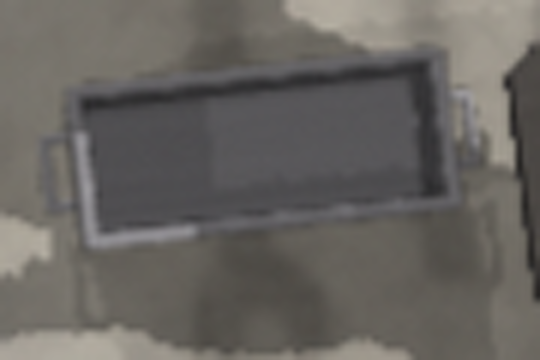

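View pics/c3.png

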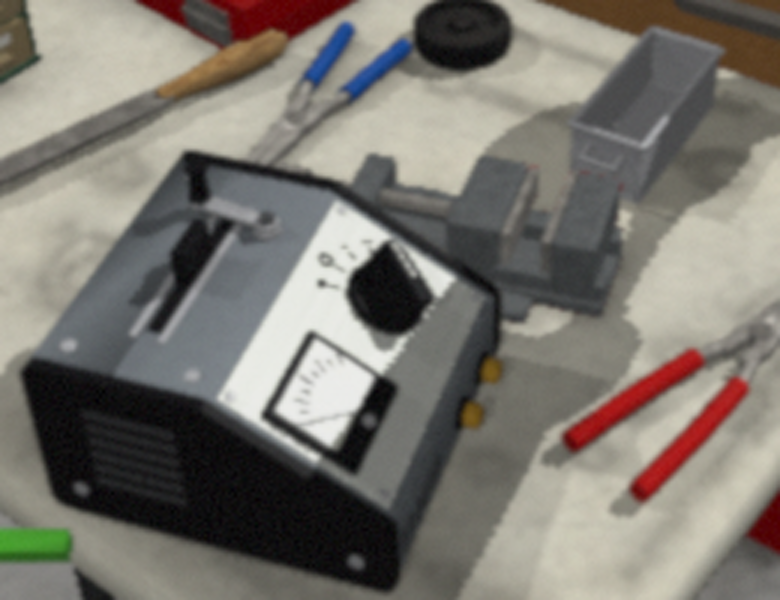

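Run:
```python
from h import *
T=cam('top');S=cam('side')
t=lambda x,y:(175+x/4-.4,155+y/4-.4)
s=lambda x,y:(155+x/3-.3,195+y/3-.3)
for n,a,b in [('pivot',t(300,210),s(266,222)),('BL screw',t(57,168),s(68,345)),('FL screw',t(97,298),s(192,375)),('slotL',t(122,220),s(158,325)),('O mark',t(319,283),s(327,260)),('boost',t(292,302),s(326,283))]:
    print(n,tri(T,a,S,b))
for n,a,z in [('BR screw',t(325,80),.109),('BL',t(57,168),.109),('FL',t(97,298),.109),('BLc',t(20,152),.109),('BRc',t(350,45),.109),('pivot',t(300,210),.117),('slotL',t(122,220),.1085),('post top',t(283,120),.1395)]:
    print(n,onplane(T,a,z))
tt=lambda x,y:(360+x/6-.4,215+y/6-.4)
c=[tt(67,90),tt(445,48),tt(462,203),tt(88,248)]
P=np.array([onplane(T,p,.050) for p in c]);print(P,P.mean(0))
d=P[0]-P[1];e=P[3]-P[2];print(np.degrees(np.arctan2(-d[0],d[1])),np.degrees(np.arctan2(-e[0],e[1])),np.linalg.norm(d),np.linalg.norm(P[0]-P[3]))
```

```text
pivot (array([0.59600159, 0.2643082 , 0.11372551]), np.float64(0.0022684039621252406))
BL screw (array([0.61677968, 0.38722277, 0.10711631]), np.float64(0.0013455917039090146))
FL screw (array([0.55189758, 0.36492583, 0.10766815]), np.float64(0.0012488616409891727))
slotL (array([0.58972841, 0.35252272, 0.10990512]), np.float64(0.003830783639706288))
O mark (array([0.56125263, 0.25592238, 0.09886157]), np.float64(0.0027714357382841166))
boost (array([0.55124542, 0.26906198, 0.09755346]), np.float64(0.0037696517606994))
BR screw [0.66323517 0.25499826 0.109     ]
BL [0.61699331 0.38720627 0.109     ]
FL [0.55225283 0.36501485 0.109     ]
BLc [0.62477292 0.40588633 0.109     ]
BRc [0.68112483 0.24294359 0.109     ]
pivot [0.59645068 0.26451254 0.117     ]
slotL [0.59143452 0.35411933 0.1085    ]
post top [0.63711874 0.27054361 0.1395    ]
[[ 0.56230217  0.02124434  0.05      ]
 [ 0.57863997 -0.10868157  0.05      ]
 [ 0.52510871 -0.11434434  0.05      ]
 [ 0.50768209  0.01360107  0.05      ]] [ 0.54343323 -0.04704512  0.05      ]
7.167155236522497 7.756163217336801 0.13094910435688237 0.05515226802583098
```

```bash
cat >> h.py <<'E'
th=np.radians(19.1); CH=R.from_euler('z',th).as_matrix(); O=np.array([.5642,.2945,0.])
def w(p): return O+CH@(np.array(p)/1000.)
def st():
    s=bot.read_state(); return np.array(s['tool_pos']),R.from_rotvec(s['tcp_rot']).as_matrix(),s
def frame(z,x):
    z=np.array(z,float);z/=np.linalg.norm(z);x=np.array(x,float);x=x-z*(x@z);x/=np.linalg.norm(x);return np.stack([x,np.cross(z,x),z],1)
def delta(p,Rm):
    p0,R0,s=st()
    d=R0.T@(np.asarray(p)-p0)*100; r=R.from_matrix(R0.T@Rm).as_rotvec()
    return np.round(d,2),np.round(r,3)
N=CH@np.array([-.5,0,.866025]); UP=CH@np.array([.866025,0,.5]); LEFT=CH@np.array([0,1.,0])
E
python3 - <<'E'
from h import *
p,Rm,s=st(); K,k,Rc,t=cam('wrist'); c=-Rc.T@t
print('cam in tool',Rm.T@(c-p),'cam axes in tool\n',np.round(Rm.T@Rc.T,3)); print(np.round(Rm,3))
for sg in (1,-1):
    Rt=frame(-N,sg*UP); pt=w([-47.5,-36,81])+N*(.155+.027+.13)
    print(sg,pt,delta(pt,Rt))
    print('knob px?', )
E
```

```text
cam in tool [0.07011074 0.00070127 0.03080048] cam axes in tool
 [[ 0.001 -0.962 -0.273]
 [ 1.     0.001  0.001]
 [-0.    -0.273  0.962]]
[[ 0.906  0.424 -0.001]
 [ 0.424 -0.906  0.002]
 [ 0.    -0.002 -1.   ]]
1 [0.38368274 0.193893   0.3511998 ] (array([ 42.97, -68.76,   5.37]), array([-0.029,  0.523,  0.102]))
knob px?
-1 [0.38368274 0.193893   0.3511998 ] (array([ 42.97, -68.76,   5.37]), array([-0.787, -0.044, -2.937]))
knob px?
```

Run:
```python
from h import *
p,Rm,s=st()
print(Rm.T@(np.array([.5,-.25,.42])-p)*100, Rm.T@(np.array([.46,.05,.42])-p)*100)
```

```text
[ 34.68476244 -23.637708    -1.59442053] [ 43.77934994 -52.50439912  -1.54321243]
```

```bash
python3 -m jog '[[[0,17,-12,-0.8,0,0,-0.37],[0,34.7,-23.6,-1.6,-0.1,0,-0.74],[0,34.7,-23.6,-1.6,-0.2,0,-1.1],[0,34.7,-23.6,-1.6,-0.2,0,-1.1],[0,34.7,-23.6,-1.6,-0.2,0,-1.1],[0,34.7,-23.6,-1.6,-0.2,0,-1.1],[0,34.7,-23.6,-1.6,-0.2,0,-1.1],[0,43.8,-52.5,-1.5,-0.4,-0.02,-1.7],[0,43.8,-52.5,-1.5,-0.45,-0.02,-1.9],[0,43.8,-52.5,-1.5,-0.5,-0.03,-2.1],[0,43.8,-52.5,-1.5,-0.5,-0.03,-2.1],[0,43.8,-52.5,-1.5,-0.5,-0.03,-2.1]]]'
python3 - <<'E'
from h import *
Rt=frame(-N,-UP); pt=w([-47.5,-36,81])+N*(.155+.027+.13)
print(st()[2]['q'],delta(pt,Rt))
E
```

```text
time: 1.65
tool_pos: [0.4593, 0.0518, 0.4196]
tcp_rot: [0.902, 2.597, 0.09]
wrist_force: [0.7, -0.5, 0.4]
width: 0.998
[ 0.09702221 -0.28728493  2.14656469 -0.13039327  0.90344772 -0.74411297] (array([16.38,  5.57,  2.5 ]), array([-0.255, -0.068, -0.947]))
```

```bash
python3 -m jog '[[[0,4,1.4,0.6,-0.06,-0.02,-0.2],[0,8,2.8,1.2,-0.12,-0.04,-0.4],[0,12,4.2,1.9,-0.18,-0.05,-0.6],[0,16.4,5.6,2.5,-0.25,-0.07,-0.8],[0,16.4,5.6,2.5,-0.25,-0.07,-0.95],[0,16.4,5.6,2.5,-0.25,-0.07,-0.95],[0,16.4,5.6,2.5,-0.25,-0.07,-0.95]]]'
python3 - <<'E'
from h import *
Rt=frame(-N,-UP); pt=w([-47.5,-36,81])+N*(.155+.027+.13)
print(st()[2]['q'],delta(pt,Rt))
c=cam('wrist'); im=bot.read_camera('wrist'); cv2.imwrite('pics/w1.png',im[:,:,::-1])
for n,q in dict(knob=[-47.5,-36,81],pivot=[20,-40,116],slotR=[45,-48,108.5],slotL=[45,48,108.5],gripc=[-47.5-15.5,-36,81+26.8]).items(): print(n,proj(c,w(q)))
E
```

```text
time: 2.52
tool_pos: [0.3853, 0.1928, 0.3513]
tcp_rot: [-0.428, 2.589, 0.108]
wrist_force: [-0.4, 0.6, 0.0]
width: 1.003
[ 0.42812079 -0.34360086  2.33295666 -0.09136825  0.63530739 -1.41128858] (array([ 0.11,  0.15, -0.05]), array([-0.007, -0.002, -0.004]))
knob [326.63722577 225.55868506]
pivot [321.76130303 311.80323004]
slotR [313.14212906 320.06372043]
slotL [418.41363842 319.94113516]
gripc [326.95543204 235.8452974 ]
```

View pics/w1.png

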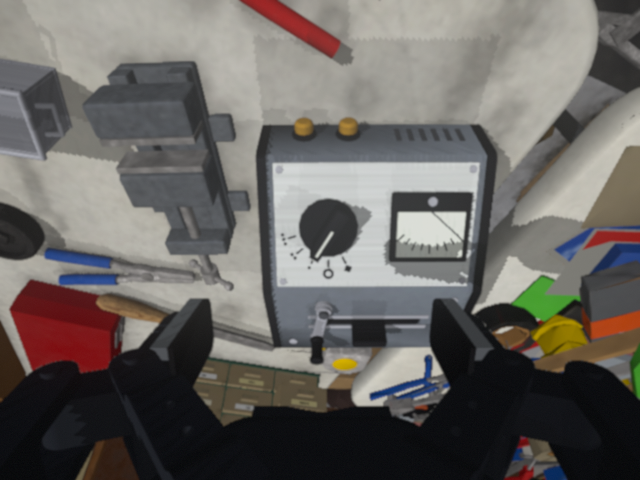

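The wrist view shows the knob at (328,228), the ring at (328,273), the square at (348,268) and the keeper pivot at (322,310). These agree with my projected model to within about 2 px. I'll zoom in on the pointer.

Run:
```python
import cv2
im=cv2.imread('pics/w1.png')
cv2.imwrite('pics/w1z.png',cv2.resize(im[185:375,262:442],None,fx=4,fy=3.15*4/3.15*0.78 if 0 else 3,interpolation=cv2.INTER_CUBIC))
cv2.imwrite('pics/w1k.png',cv2.resize(im[190:290,270:385],None,fx=6,fy=6,interpolation=cv2.INTER_CUBIC))
```

```text
(no output)
```

View pics/w1k.png

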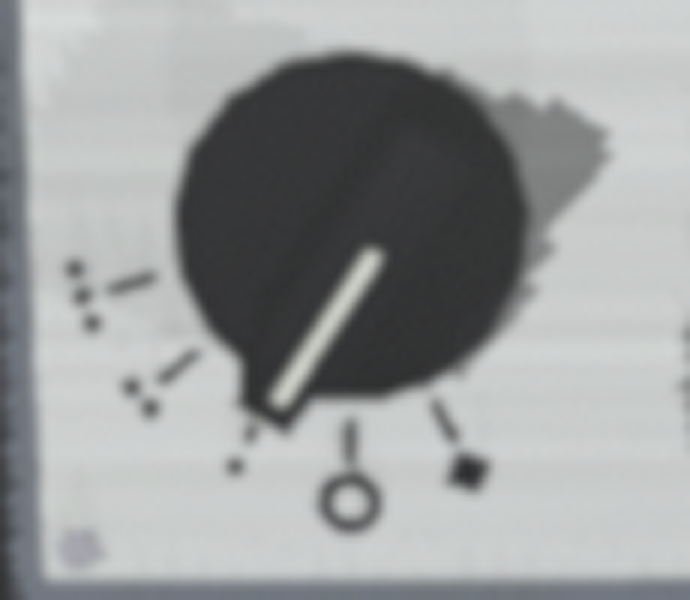

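Run:
```python
from h import *
c=cam('wrist'); F=w([-47.5,-36,81])
im=cv2.imread('pics/w1.png'); g=im[190:290,270:385].min(2)
def face(uv,h):
    o,v=ray(c,uv); p=o+v*(((F+N*h-o)@N)/(v@N)); d=p-F; return np.round(np.array([d@UP,d@LEFT])*1000,1)
k=lambda x,y:(270+x/6-.42,190+y/6-.42)
a=face(k(372,252),.031);b=face(k(280,402),.031);d=b-a
print('line',a,b,np.degrees(np.arctan2(-d[1],d[0])))
for n,p in dict(ring=(350,502),sq=(467,471),d1=(235,466),l=(177,215),r=(527,215),t=(350,50)).items():
    h=.007 if n in'lrt' else 0; f=face(k(*p),h);print(n,f,np.degrees(np.arctan2(-f[1],f[0])))
```

```text
line [-2.9  3. ] [15.5 -7.8] 30.411081267125372
ring [40.   0.9] -1.2889375601868955
sq [35.5 16.6] -25.06105546990425
d1 [ 34.8 -14.6] 22.76000925766047
l [ -1.6 -21.3] 94.2958405112715
r [-1.5 23.2] -93.69931949228719
t [-22.7   0.7] -178.23372951399097
```

Run:
```python
from h import *
F=w([-47.5,-36,81])+LEFT*.0009+UP*.0005
Rt=frame(-N,-UP)@R.from_euler('z',.47).as_matrix()
print(delta(F+N*(.155+.028),Rt))
```

```text
(array([ 0.04,  0.35, 12.85]), array([-0.008, -0.   ,  0.466]))
```

```bash
python3 -m jog '[[[0.4,0,0.2,4,-0.01,0,0.17],[0.4,0,0.3,8,-0.01,0,0.34],[0.4,0.04,0.35,10,-0.01,0,0.466],[0.4,0.04,0.35,11.5,-0.01,0,0.466],[0.4,0.04,0.35,12.4,-0.01,0,0.466],[0.4,0.04,0.35,12.85,-0.01,0,0.466],[0.4,0.04,0.35,12.85,-0.01,0,0.466],[0.4,0.04,0.35,12.85,-0.01,0,0.466]]]' 60
python3 - <<'E'
from h import *
F=w([-47.5,-36,81])+LEFT*.0009+UP*.0005
Rt=frame(-N,-UP)@R.from_euler('z',.47).as_matrix()
print(delta(F+N*(.155+.028),Rt))
im=bot.read_camera('wrist'); cv2.imwrite('pics/w2.png',im[:,:,::-1])
E
```

```text
time: 3.58
tool_pos: [0.4451, 0.2162, 0.2407]
tcp_rot: [0.178, 2.639, 0.281]
wrist_force: [1.1, 0.2, 0.3]
width: 0.596
(array([ 0.07, -0.05,  0.06]), array([0.003, 0.001, 0.001]))
```

View pics/w2.png

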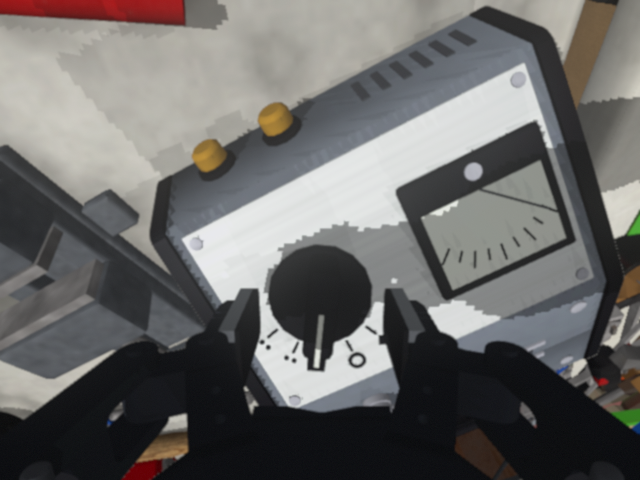

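The bar at (318,340) is centred between the jaws and lined up with them. I'll close the gripper.

```bash
python3 -m jog '[[[0.7,0,0,0,0,0,0],[1,0,0,0,0,0,0],[1,0,0,0,0,0,0],[1,0,0,0,0,0,0],[1,0,0,0,0,0,0]]]' 50
python3 - <<'E'
from h import *
F=w([-47.5,-36,81])+LEFT*.0009+UP*.0005
Rt=frame(-N,-UP)
print(delta(F+N*(.155+.028),Rt),st()[2]['torque'],st()[2]['q'])
E
```

```text
time: 4.25
tool_pos: [0.4449, 0.216, 0.2403]
tcp_rot: [0.178, 2.64, 0.28]
wrist_force: [-4.0, -3.7, 7.3]
width: 0.128
(array([ 0.04, -0.01,  0.04]), array([ 0.002,  0.   , -0.469])) [-0.530466    0.32935611 -0.12436243] [ 0.41512454 -0.03788138  2.32359277 -0.11785183  0.33502268 -0.91967661]
```

```bash
python3 -m jog '[[[1,0,0,0,0,0,-0.1],[1,0,0,0,0,0,-0.2],[1,0,0,0,0,0,-0.3],[1,0,0,0,0,0,-0.4],[1,0,0,0,0,0,-0.45],[1,0,0,0,0,0,-0.469],[1,0,0,0,0,0,-0.469],[1,0,0,0,0,0,-0.469]]]'
python3 - <<'E'
from h import *
F=w([-47.5,-36,81])+LEFT*.0009+UP*.0005
Rt=frame(-N,-UP)
print(delta(F+N*(.155+.028),Rt),st()[2]['torque'],st()[2]['q'])
im=bot.read_camera('wrist'); cv2.imwrite('pics/w3.png',im[:,:,::-1])
E
```

```text
time: 5.25
tool_pos: [0.4449, 0.2162, 0.2403]
tcp_rot: [-0.436, 2.586, 0.12]
wrist_force: [-4.3, -1.9, 5.6]
width: 0.129
(array([ 0.05, -0.01,  0.04]), array([ 0.003,  0.001, -0.   ])) [-0.26106306  0.43482177  0.04217402] [ 0.41554654 -0.03783437  2.32352542 -0.11735065  0.3348561  -1.38858548]
```

View pics/w3.png

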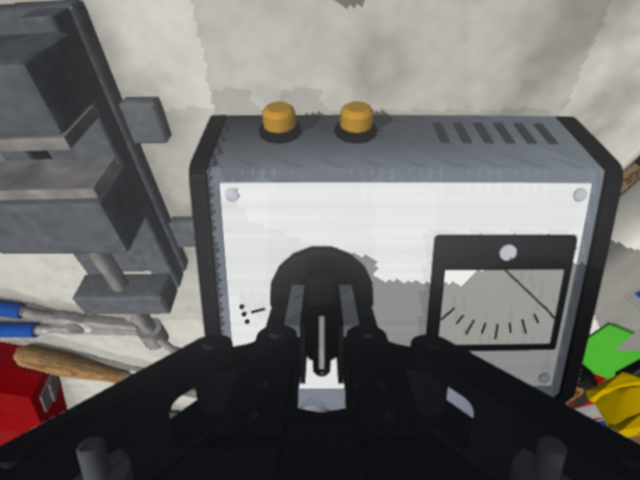

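The pointer is straight up the slope. I'll release and retreat.

```bash
python3 -m jog '[[[0.5,0,0,0,0,0,0],[0.4,0,0,0,0,0,0],[0.4,0,0,0,0,0,0],[0.4,0,0,-4,0,0,0],[0.4,0,0,-9,0,0,0],[0.4,0,0,-13,0,0,0],[0.4,0,0,-13,0,0,0]]]'
python3 - <<'E'
from h import *
im=bot.read_camera('wrist'); cv2.imwrite('pics/w4.png',cv2.resize(im[170:380,240:480,::-1],None,fx=3,fy=2.8))
# keeper approach planning
for a in (0.19,):
    P=w([20+43*np.cos(a),-40-43*np.sin(a),108.5+19.5]);print('post',P)
# vertical pose, view
pc=w([30,-20,108.5]); 
for x in (-1,1):
  Rt=frame([0,0,-1],x*CH[:,0]); print(x,delta([pc[0],pc[1],.36],Rt))
E
```

```text
time: 6.18
tool_pos: [0.384, 0.1948, 0.3563]
tcp_rot: [-0.435, 2.578, 0.123]
wrist_force: [0.7, 1.0, 0.8]
width: 0.602
post [0.63874659 0.2693897  0.128     ]
-1 (array([-20.43,   1.5 ,  11.26]), array([0.003, 0.529, 0.001]))
1 (array([-20.43,   1.5 ,  11.26]), array([-0.82 ,  0.005, -3.032]))
```

View pics/w4.png

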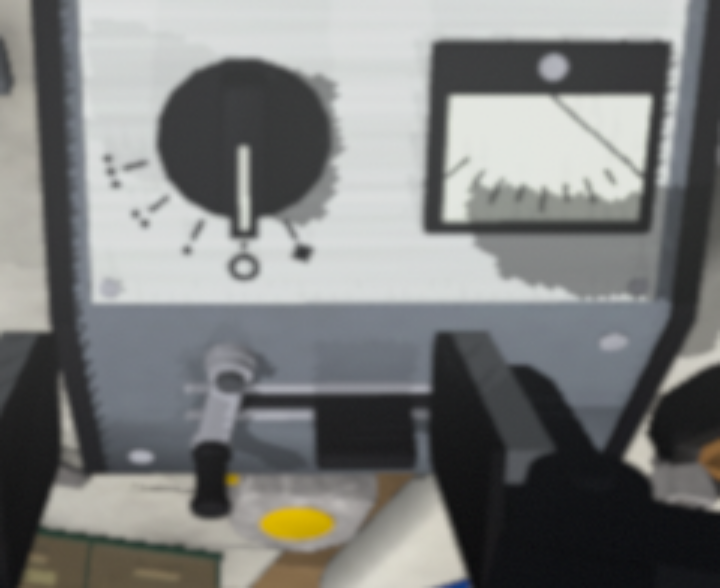

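The selector is now at OFF: the pointer lies over the open ring. The keeper is next.

```bash
cat >> h.py <<'E'
def kp(a,h=28.,r=43.):
    P=w([20+r*np.cos(a),-40-r*np.sin(a),108.5+h+155]); rho=CH@np.array([np.cos(a),-np.sin(a),0])
    return P,frame([0,0,-1],-rho)
E
python3 - <<'E'
from h import *
print(delta(*kp(.19,90)))
E
```

```text
(array([-22.89,  -1.31,  13.44]), array([0.053, 0.527, 0.186]))
```

```bash
python3 -m jog '[[[0.7,-4.6,-0.3,2,0.01,0.13,0.05],[0.7,-9.2,-0.5,4.5,0.02,0.26,0.09],[0.7,-14,-0.8,7.5,0.03,0.4,0.14],[0.7,-18.6,-1,10.5,0.05,0.527,0.186],[0.7,-22.9,-1.3,13.4,0.053,0.527,0.186],[0.7,-22.9,-1.3,13.4,0.053,0.527,0.186],[0.7,-22.9,-1.3,13.4,0.053,0.527,0.186]]]' 20
python3 - <<'E'
from h import *
print(delta(*kp(.19,90)),delta(*kp(.19,28)),st()[2]['q'])
c=cam('wrist');im=bot.read_camera('wrist'); cv2.imwrite('pics/w5.png',im[:,:,::-1])
for n,q in dict(knob=[-47.5,-36,81],pivot=[20,-40,116],slotR=[45,-48,108.5],slotL=[45,48,108.5],tab=[45,0,132.5],post=[20+43*np.cos(.19),-40-43*np.sin(.19),139.5]).items(): print(n,proj(c,w(q)))
E
```

```text
time: 7.1
tool_pos: [0.638, 0.2691, 0.348]
tcp_rot: [0.224, -3.124, 0.004]
wrist_force: [-1.1, 0.1, -0.6]
width: 0.302
(array([-0.07,  0.02, -0.56]), array([-0.002, -0.009, -0.   ])) (array([-0.13,  0.04,  5.64]), array([-0.002, -0.009, -0.   ])) [ 3.63125715e-01  3.36369747e-01  1.61737351e+00 -8.64469333e-05
  1.19744978e+00 -1.35079032e+00]
knob [308.56160697  68.61965926]
pivot [323.30589514 188.49020512]
slotR [317.81610499 231.36987074]
slotL [481.34242133 201.12050621]
tab [408.45791872 225.72010317]
post [323.25736526 277.73775508]
```

View pics/w5.png

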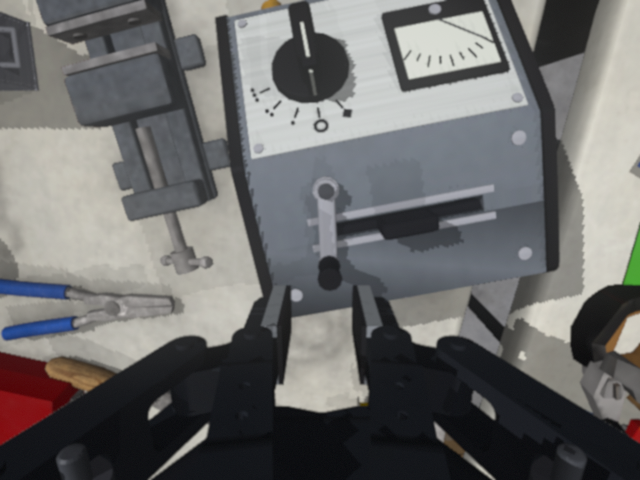

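Run:
```python
from h import *
im=cv2.imread('pics/w5.png'); cv2.imwrite('pics/w5z.png',cv2.resize(im[165:305,280:510],None,fx=3.4,fy=3.4,interpolation=cv2.INTER_CUBIC))
c=cam('wrist')
def l(uv,z): return np.round((CH.T@(onplane(c,uv,z)-O))*1000,1)
print('post',l((330,268),.1395),'pivot',l((325,188),.1165),'slotLc',l((485,203),.1085),'ring',)
```

```text
post [ 57.9 -43.7 139.5] pivot [ 19.9 -38.9 116.5] slotLc [ 46.7  50.6 108.5] ring
```

View pics/w5z.png

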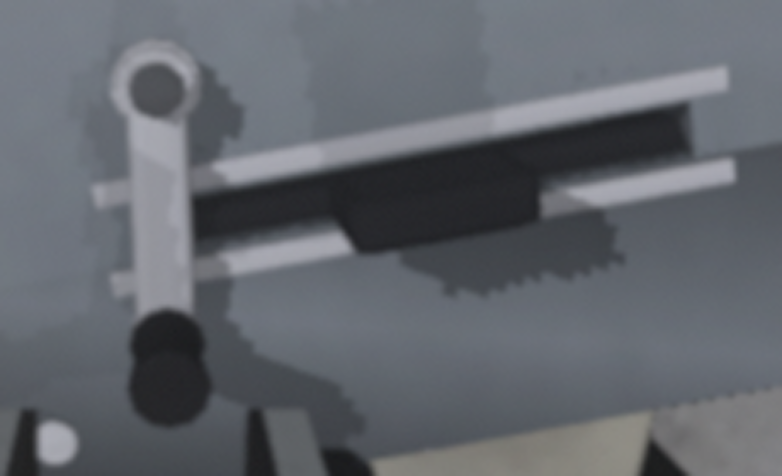

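Run:
```python
from h import *
c=cam('wrist')
def l(x,y,z): return np.round((CH.T@(onplane(c,(280+x/3.4-.35,165+y/3.4-.35),z)-O))*1000,1)
print('post',l(170,386,.1395),'pivot',l(157,92,.1165),'slotL ends',l(686,104,.1085),l(692,152,.1085),'rails',l(95,195,.1095),l(115,285,.1095),l(727,78,.1095),l(735,172,.1095))
print('tab top corners near',l(362,251,.1325),l(540,218,.1325))
```

```text
post [ 63.4 -44.9 139.5] pivot [ 22.  -38.9 116.5] slotL ends [ 41.7  48.9 108.5] [ 50.2  49.3 108.5] rails [ 38.3 -52.7 109.5] [ 54.7 -52.4 109.5] [ 38.4  55.7 109.5] [ 54.8  56.  109.5]
tab top corners near [ 49.8 -12.1 132.5] [ 49.7  15.6 132.5]
```

```bash
cat >> h.py <<'E'
O=O+CH@np.array([.001,.0012,0])
E
python3 - <<'E'
from h import *
print(delta(*kp(.14,28)))
E
```

```text
(array([-0.24,  0.38,  5.76]), array([-0.002, -0.008, -0.05 ]))
```

```bash
python3 -m jog '[[[0.7,-0.24,0.38,2,0,-0.01,-0.05],[0.7,-0.24,0.38,4,0,-0.01,-0.05],[0.7,-0.24,0.38,5.2,0,-0.01,-0.05],[0.7,-0.24,0.38,5.75,0,-0.01,-0.05],[0.7,-0.24,0.38,5.75,0,-0.01,-0.05],[1,-0.24,0.38,5.75,0,-0.01,-0.05],[1,-0.24,0.38,5.75,0,-0.01,-0.05],[1,-0.24,0.38,5.75,0,-0.01,-0.05],[1,-0.24,0.38,5.75,0,-0.01,-0.05]]]' 20
python3 - <<'E'
from h import *
print(delta(*kp(.14,28)))
for a in (.14,.4,.6,.8,1.,1.2,1.35,1.5): print(a,*delta(*kp(a,28)))
E
```

```text
time: 8.28
tool_pos: [0.6404, 0.2734, 0.2944]
tcp_rot: [-0.303, 3.12, -0.0]
wrist_force: [0.5, 0.1, 1.8]
width: 0.127
(array([ 0.15, -0.02,  0.29]), array([-0.001,  0.007, -0.   ]))
0.14 [ 0.15 -0.02  0.29] [-0.001  0.007 -0.   ]
0.4 [ 0.3  -1.12  0.29] [-0.     0.007  0.26 ]
0.6 [ 0.6  -1.92  0.29] [0.001 0.007 0.46 ]
0.8 [ 1.06 -2.65  0.28] [0.001 0.007 0.66 ]
1.0 [ 1.65 -3.27  0.28] [0.002 0.007 0.86 ]
1.2 [ 2.35 -3.77  0.28] [0.003 0.007 1.06 ]
1.35 [ 2.93 -4.04  0.27] [0.003 0.007 1.21 ]
1.5 [ 3.55 -4.22  0.27] [0.004 0.006 1.36 ]
```

```bash
python3 -m jog '[[[1,0.15,-0.5,0.1,0,0,0.12],[1,0.3,-1.12,0.1,0,0,0.26],[1,0.45,-1.52,0.1,0,0,0.36],[1,0.6,-1.92,0.1,0,0,0.46],[1,0.82,-2.3,0.1,0,0,0.56],[1,1.06,-2.65,0.1,0,0,0.66],[1,1.65,-3.27,0.1,0,0,0.86],[1,2,-3.53,0.1,0,0,0.96],[1,2.35,-3.77,0.1,0,0,1.06],[1,2.93,-4.04,0.1,0,0,1.21],[1,3.5,-4.2,0.1,0,0,1.35],[1,3.5,-4.2,0.1,0,0,1.35]]]'
python3 - <<'E'
from h import *
print(delta(*kp(1.5,28)),delta(*kp(1.54,28)),st()[2]['q'])
im=bot.read_camera('wrist'); cv2.imwrite('pics/w6.png',im[:,:,::-1])
im=bot.read_camera('top'); cv2.imwrite('pics/t6.png',cv2.resize(im[155:295,175:305,::-1],None,fx=4,fy=4))
E
```

```text
time: 9.78
tool_pos: [0.6147, 0.224, 0.2943]
tcp_rot: [1.714, 2.622, 0.005]
wrist_force: [1.0, -6.0, 5.6]
width: 0.127
(array([ 0.15, -0.05,  0.28]), array([0.008, 0.006, 0.009])) (array([ 0.16, -0.22,  0.28]), array([0.008, 0.006, 0.049])) [ 0.31269341  0.30818414  1.75939764 -0.00566301  1.06592047 -0.09785373]
```

View pics/w6.png

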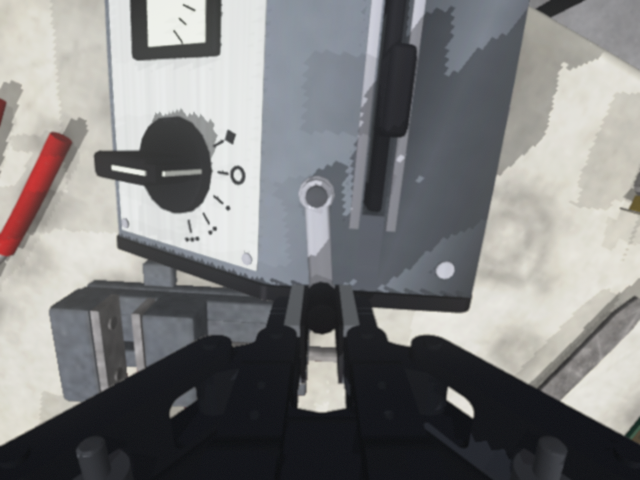

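The keeper now points to -y and the slot is clear. I'll nudge it to the stop and then release.

```bash
python3 -m jog '[[[1,0.0,-0.1,0,0,0,0.02],[1,0.0,-0.2,0,0,0,0.04],[1,0.0,-0.25,0,0,0,0.05],[1,0.0,-0.25,0,0,0,0.05]]]'; python3 -m jog '[[[0.8,0,0,0,0,0,0],[0.7,0,0,0,0,0,0],[0.7,0,0,-3,0,0,0],[0.7,0,0,-8,0,0,0],[0.7,0,0,-8,0,0,0]]]'
python3 - <<'E'
from h import *
c=cam('wrist');im=bot.read_camera('wrist'); cv2.imwrite('pics/w7.png',im[:,:,::-1])
print(st()[2]['q'])
for n,q in dict(pivot=[20,-40,116],slotR=[45,-48,108.5],slotL=[45,48,108.5],tab=[45,0,132.5],post=[20+43*np.cos(1.5),-40-43*np.sin(1.5),139.5]).items(): print(n,proj(c,w(q)))
E
```

```text
time: 10.38
tool_pos: [0.6128, 0.2232, 0.2943]
tcp_rot: [1.777, 2.58, 0.006]
wrist_force: [1.8, -5.0, 4.9]
width: 0.131
time: 11.0
tool_pos: [0.6125, 0.2253, 0.378]
tcp_rot: [1.776, 2.579, 0.017]
wrist_force: [0.0, -0.1, 1.2]
width: 0.301
[ 3.14614890e-01  2.36231661e-01  1.69340372e+00 -1.59042958e-03
  1.20167926e+00 -4.92786109e-02]
pivot [312.3198257  177.80948546]
slotR [350.58410915 190.07174975]
slotL [359.04686933  27.14286686]
tab [359.09454631 110.06992137]
post [315.26054706 255.27380405]
```

View pics/w7.png

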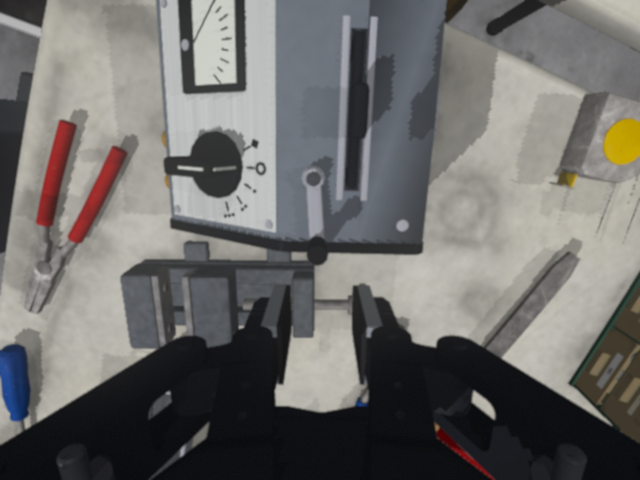

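```bash
cat >> h.py <<'E'
def tp(h=23.,dx=0,dy=0):
    return w([45+dx,dy,108.5+h+155]),frame([0,0,-1],CH[:,1])
E
python3 - <<'E'
from h import *
print(delta(*tp(103)),delta(*tp(23)))
im=cv2.imread('pics/w7.png');c=cam('wrist')
def l(uv,z): return np.round((CH.T@(onplane(c,uv,z)-O))*1000,1)
print('pivot',l((313,177),.1165),'post',l((318,247),.1395))
E
```

```text
(array([8.17, 2.64, 0.87]), array([0.01 , 0.002, 0.031])) (array([8.18, 2.55, 8.87]), array([0.01 , 0.002, 0.031]))
pivot [ 18.4 -39.1 116.5] post [ 22.5 -76.9 139.5]
```

```bash
python3 -m jog '[[[0.65,4,1.3,0.4,0.01,0,0.03],[0.65,8.15,2.6,0.8,0.01,0,0.03],[0.65,8.15,2.6,3,0.01,0,0.03],[0.65,8.15,2.6,3,0.01,0,0.03],[0.65,8.15,2.6,3,0.01,0,0.03]]]' 20
python3 - <<'E'
from h import *
print(delta(*tp(23)))
c=cam('wrist');im=bot.read_camera('wrist'); cv2.imwrite('pics/w8.png',im[:,:,::-1])
for n,q in dict(pivot=[20,-40,116],slotR=[45,-48,108.5],slotL=[45,48,108.5],tab=[45,0,132.5],post=[20+43*np.cos(1.5),-40-43*np.sin(1.5),139.5]).items(): print(n,proj(c,w(q)))
E
```

```text
time: 11.68
tool_pos: [0.6063, 0.3088, 0.3412]
tcp_rot: [-1.821, -2.558, 0.011]
wrist_force: [0.3, 0.4, -0.0]
width: 0.353
(array([0.16, 0.19, 5.47]), array([-0.007,  0.003, -0.   ]))
pivot [282.19579189 323.3834164 ]
slotR [324.60028647 329.23959986]
slotL [325.20320403 170.71928293]
tab [325.00651713 269.71393854]
post [285.47027405 411.90929835]
```

View pics/w8.png

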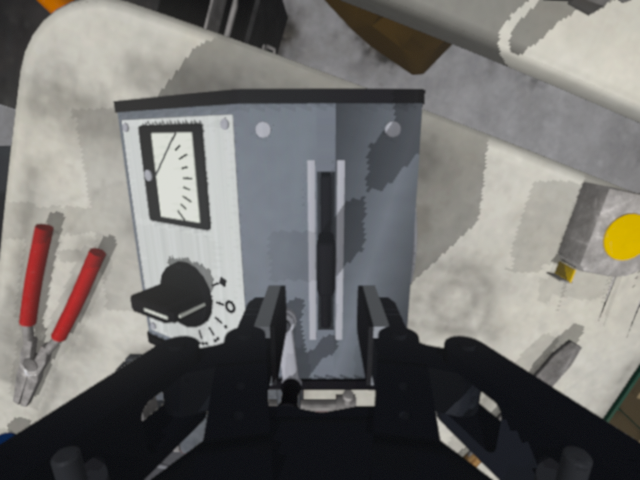

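The slot lies at column 326, between the jaws at columns 277 and 370, and agrees with the model. I'll descend and grip the tab.

```bash
python3 -m jog '[[[0.65,0.16,0.19,2,-0.01,0,0],[0.65,0.16,0.2,4,-0.01,0,0],[0.65,0.16,0.2,5,-0.01,0,0],[0.65,0.16,0.2,5.4,-0.01,0,0],[0.65,0.16,0.2,5.4,-0.01,0,0],[0.65,0.16,0.2,5.4,-0.01,0,0]]]' 60
python3 - <<'E'
from h import *
print(delta(*tp(23)))
E
```

```text
time: 12.48
tool_pos: [0.608, 0.3119, 0.2893]
tcp_rot: [1.818, 2.556, 0.007]
wrist_force: [-0.3, 0.5, -0.1]
width: 0.352
(array([-0.1 , -0.11,  0.28]), array([0.007, 0.002, 0.001]))
```

```bash
python3 -m jog '[[[0.65,-0.1,-0.1,0.2,0,0,0],[0.65,-0.1,-0.1,0.2,0,0,0],[1,-0.1,-0.1,0.2,0,0,0],[1,-0.1,-0.1,0.2,0,0,0],[1,-0.1,-0.1,0.2,0,0,0],[1,-0.1,-0.1,0.2,0,0,0]]]' 60
python3 - <<'E'
from h import *
print(delta(*tp(23)))
E
```

```text
time: 13.22
tool_pos: [0.6071, 0.3106, 0.2867]
tcp_rot: [1.818, 2.556, 0.006]
wrist_force: [-0.7, 0.7, 1.7]
width: 0.087
(array([0.  , 0.02, 0.02]), array([0.006, 0.002, 0.001]))
```

The tab is gripped, at a width consistent with 9 mm. I'll lift straight up.

```bash
python3 -m jog '[[[1,0,0,-1,0,0,0],[1,0,0,-2.5,0,0,0],[1,0,0,-4.5,0,0,0],[1,0,0,-6.5,0,0,0],[1,0,0,-8.5,0,0,0],[1,0,0,-10.5,0,0,0],[1,0,0,-13,0,0,0],[1,0,0,-15.5,0,0,0],[1,0,0,-15.5,0,0,0],[1,0,0,-15.5,0,0,0]]]'
python3 - <<'E'
from h import *
print(delta(*tp(178)),st()[2]['q'])
im=bot.read_camera('side'); cv2.imwrite('pics/s9.png',im[:,:,::-1])
im=bot.read_camera('wrist'); cv2.imwrite('pics/w9.png',im[:,:,::-1])
E
```

```text
time: 14.48
tool_pos: [0.6059, 0.3104, 0.4408]
tcp_rot: [1.819, 2.556, 0.004]
wrist_force: [0.1, 0.9, -1.3]
width: 0.089
(array([-0.02,  0.14, -0.07]), array([0.004, 0.002, 0.001])) [ 0.4375214   0.25489665  1.54900052 -0.00259559  1.33353346  0.10398679]
```

View pics/s9.png

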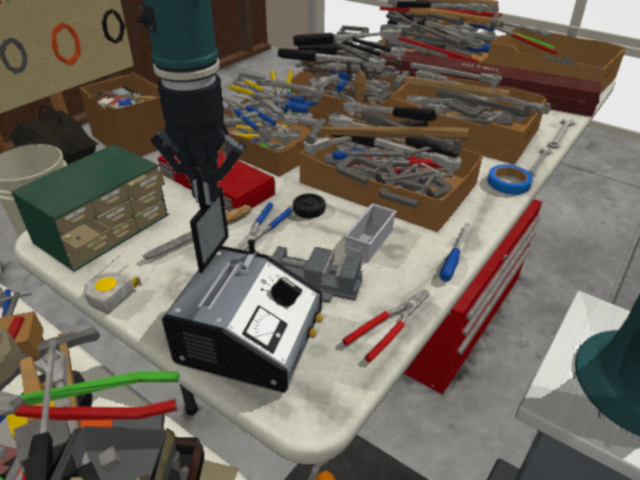

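View pics/w9.png

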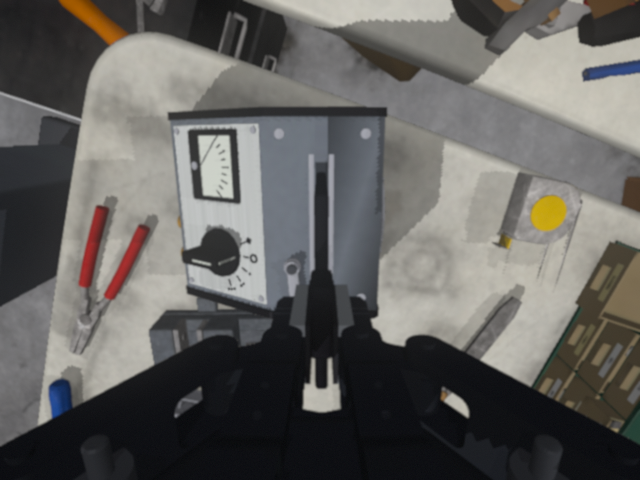

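The filter hangs straight, clear of the slot. Next I'll move over the trough.

Run:
```python
from h import *
a=np.radians(7.5);Y=np.array([-np.sin(a),np.cos(a),0])
print(delta([.5434,-.047,.44],frame([0,0,-1],Y)))
```

```text
(array([-3.171e+01, -1.761e+01, -1.000e-02]), array([0.003, 0.002, 0.203]))
```

```bash
python3 -m jog '[[[1,-3,-1.7,0,0,0,0.02],[1,-7,-3.9,0,0,0,0.05],[1,-11.5,-6.4,0,0,0,0.08],[1,-16,-8.9,0,0,0,0.1],[1,-20.5,-11.4,0,0,0,0.13],[1,-25,-13.9,0,0,0,0.16],[1,-28.5,-15.8,0,0,0,0.18],[1,-30.8,-17.1,0,0,0,0.2],[1,-31.7,-17.6,0,0,0,0.2],[1,-31.7,-17.6,0,0,0,0.2],[1,-31.7,-17.6,0,0,0,0.2]]]'
python3 - <<'E'
from h import *
a=np.radians(7.5);Y=np.array([-np.sin(a),np.cos(a),0])
print(delta([.5434,-.047,.44],frame([0,0,-1],Y)))
for n in('wrist','top','side'):
    im=bot.read_camera(n); cv2.imwrite(f'pics/{n}10.png',im[:,:,::-1])
c=cam('wrist')
im=cv2.imread('pics/side10.png');cv2.imwrite('pics/s10z.png',cv2.resize(im[90:290,260:440],None,fx=3,fy=3,interpolation=cv2.INTER_CUBIC))
E
```

```text
time: 15.95
tool_pos: [0.544, -0.0458, 0.4408]
tcp_rot: [2.064, 2.364, 0.006]
wrist_force: [0.4, -1.2, -1.9]
width: 0.085
(array([-0.11, -0.08,  0.08]), array([0.005, 0.   , 0.004]))
```

View pics/wrist10.png

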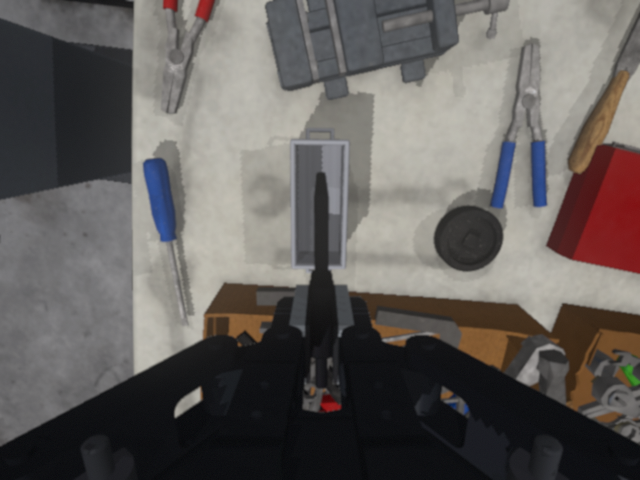

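View pics/s10z.png

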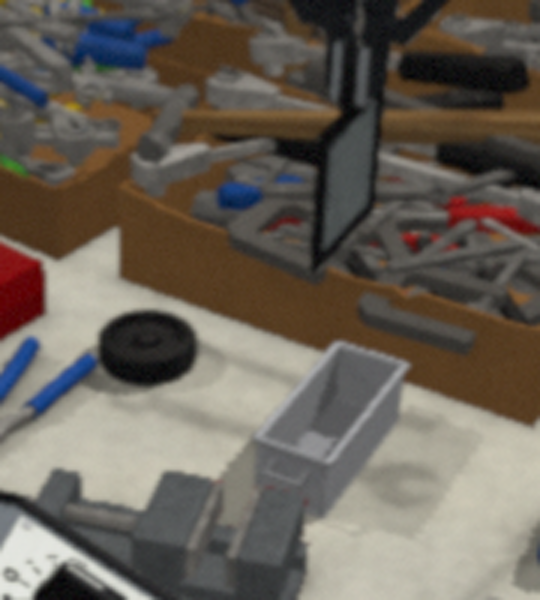

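View pics/top10.png

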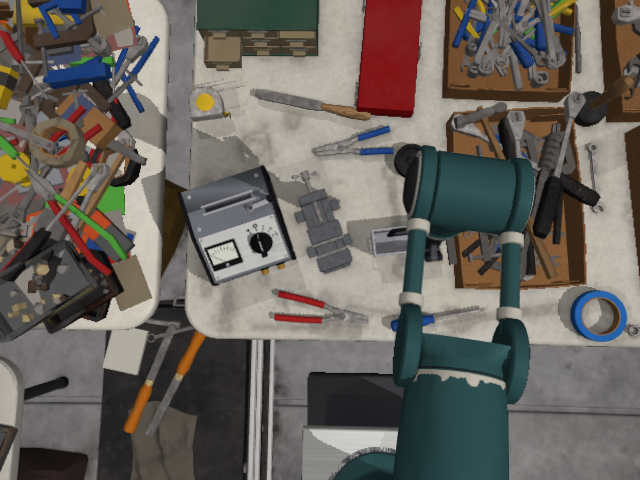

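```bash
python3 - <<'E'
from h import *
c=cam('wrist');T=cam('top')
P=np.array([onplane(c,p,.05) for p in [(290,140),(349.5,140),(347,269),(291.5,268)]]);print(P,P.mean(0))
# image left edge = near (-x) side; rows down = -y
for i,j in((0,3),(1,2)):
    d=P[i]-P[j];print(np.degrees(np.arctan2(-d[0],d[1])),np.linalg.norm(d))
print(np.linalg.norm(P[0]-P[1]),np.linalg.norm(P[2]-P[3]))
print('box',onplane(T,(447,130),.1),onplane(T,(457,240),.1), onplane(c,(230,287),.1),onplane(c,(430,295),.1))
E
python3 - <<'E'
import cv2
im=cv2.imread('pics/wrist10.png');cv2.imwrite('pics/w10z.png',cv2.resize(im[120:330,180:500],None,fx=2.5,fy=2.5,interpolation=cv2.INTER_CUBIC))
E
```

```text
[[ 0.50937918  0.01447902  0.05      ]
 [ 0.56516854  0.02213339  0.05      ]
 [ 0.58289412 -0.10650348  0.05      ]
 [ 0.52555117 -0.11314332  0.05      ]] [ 0.54574825 -0.0457586   0.05      ]
7.221887457845216 0.1286428975881612
7.845693840195326 0.12985237217232568
0.056312002200206664 0.057726095478960585
box [ 0.76007846 -0.12647443  0.1       ] [ 0.53859014 -0.14547718  0.1       ] [ 0.47360445 -0.12014393  0.1       ] [ 0.65617058 -0.10359637  0.1       ]
```

View pics/w10z.png

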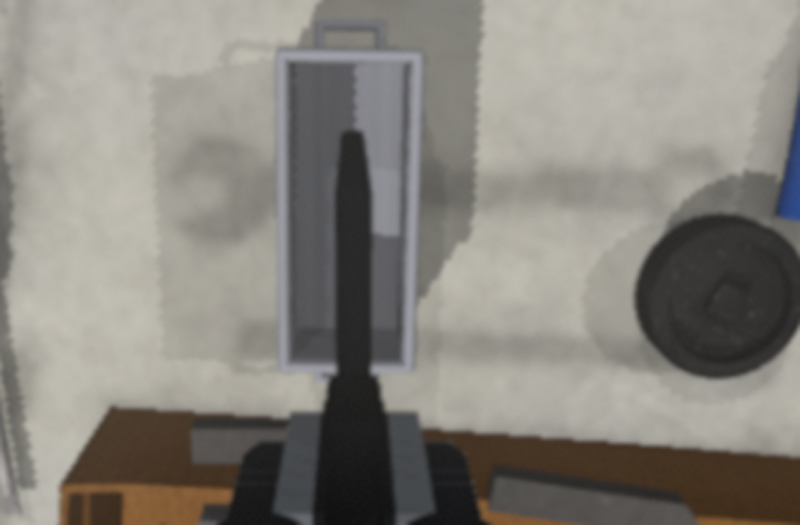

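```bash
python3 -m jog '[[[1,0,0.1,-0,0,0,0],[1,0,0.1,3,0,0,0],[1,0,0.1,7,0,0,0],[1,0,0.1,11,0,0,0],[1,0,0.1,14,0,0,0],[1,0,0.1,15,0,0,0],[1,0,0.1,15,0,0,0]]]'
python3 - <<'E'
from h import *
a=np.radians(7.5);Y=np.array([-np.sin(a),np.cos(a),0])
print(delta([.545,-.046,.2717],frame([0,0,-1],Y)))
for n in('wrist','side'):
    im=bot.read_camera(n); cv2.imwrite(f'pics/{n}11.png',im[:,:,::-1])
im=cv2.imread('pics/side11.png');cv2.imwrite('pics/s11z.png',cv2.resize(im[120:290,280:440],None,fx=3.5,fy=3.5,interpolation=cv2.INTER_CUBIC))
E
```

```text
time: 16.98
tool_pos: [0.5458, -0.0464, 0.291]
tcp_rot: [2.065, 2.363, 0.005]
wrist_force: [0.2, 0.0, -0.9]
width: 0.092
(array([ 0.05, -0.08,  1.93]), array([0.005, 0.001, 0.003]))
```

View pics/wrist11.png

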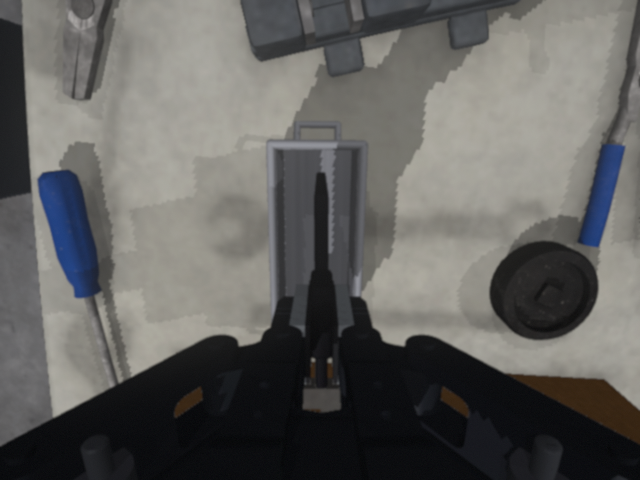

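View pics/s11z.png

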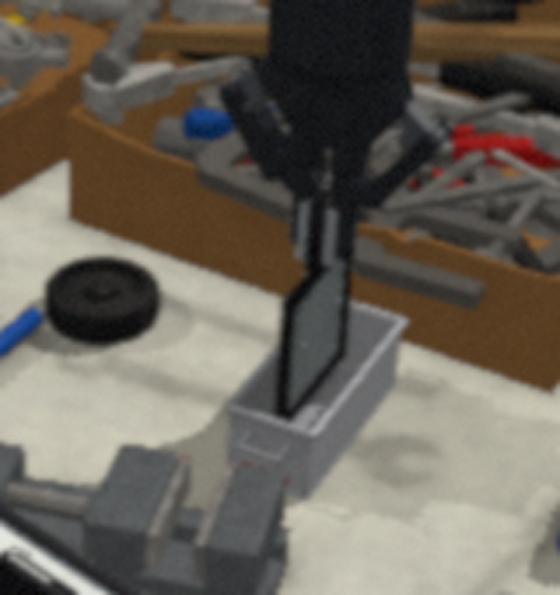

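The filter is inside the rim, centred between the trough walls at columns 275 and 362. I'll lower it slowly to contact.

```bash
python3 -m jog '[[[1,0,-0.05,0.7,0,0,0],[1,0,-0.05,1.2,0,0,0],[1,0,-0.05,1.5,0,0,0],[1,0,-0.05,1.7,0,0,0],[1,0,-0.05,1.75,0,0,0],[1,0,-0.05,1.75,0,0,0]]]'; python3 -m jog '[[[1,0,0,0.1,0,0,0],[1,0,0,0.15,0,0,0],[1,0,0,0.15,0,0,0]]]'
```

```text
time: 17.82
tool_pos: [0.5454, -0.0466, 0.2737]
tcp_rot: [2.065, 2.362, 0.006]
wrist_force: [1.3, -0.4, -0.9]
width: 0.092
time: 18.2
tool_pos: [0.5453, -0.0466, 0.2721]
tcp_rot: [2.065, 2.362, 0.006]
wrist_force: [0.1, 0.2, -1.3]
width: 0.09
```

No contact yet, so I'll go down another millimetre at a time.

```bash
python3 -m jog '[[[1,0,0,0.1,0,0,0],[1,0,0,0.1,0,0,0],[1,0,0,0.1,0,0,0]]]'; python3 -m jog '[[[1,0,0,0.1,0,0,0],[1,0,0,0.1,0,0,0],[1,0,0,0.1,0,0,0]]]'
```

```text
time: 18.58
tool_pos: [0.5456, -0.0466, 0.2717]
tcp_rot: [2.064, 2.362, 0.006]
wrist_force: [-2.0, 0.4, 4.0]
width: 0.091
time: 18.95
tool_pos: [0.5458, -0.0465, 0.2716]
tcp_rot: [2.064, 2.361, 0.007]
wrist_force: [-1.3, 1.3, 8.9]
width: 0.086
```

Contact is confirmed: 9 N upward at the predicted height. I'll open the gripper.

```bash
python3 -m jog '[[[0.85,0,0,0,0,0,0],[0.7,0,0,0,0,0,0],[0.4,0,0,0,0,0,0],[0.1,0,0,0,0,0,0],[0,0,0,0,0,0,0],[0,0,0,0,0,0,0],[0,0,0,0,0,0,0],[0,0,0,0,0,0,0]]]'
python3 - <<'E'
from h import *
for n in('wrist','side'):
    im=bot.read_camera(n); cv2.imwrite(f'pics/{n}12.png',im[:,:,::-1])
im=cv2.imread('pics/side12.png');cv2.imwrite('pics/s12z.png',cv2.resize(im[120:290,280:440],None,fx=3.5,fy=3.5,interpolation=cv2.INTER_CUBIC))
E
```

```text
time: 19.95
tool_pos: [0.5453, -0.0466, 0.2702]
tcp_rot: [2.065, 2.362, 0.006]
wrist_force: [-0.7, 0.1, 0.5]
width: 1.0
```

View pics/wrist12.png

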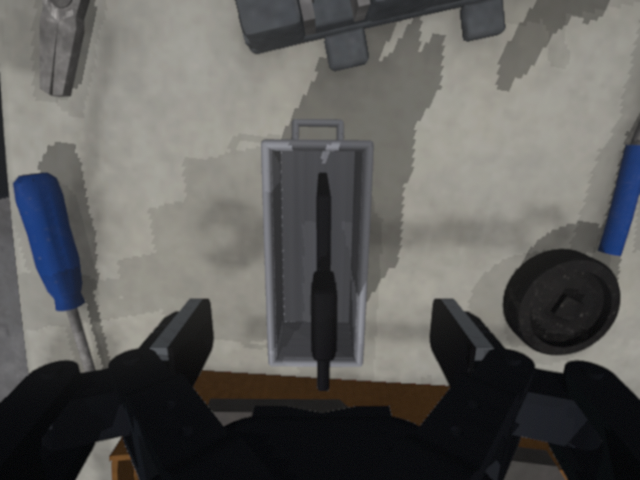

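View pics/s12z.png

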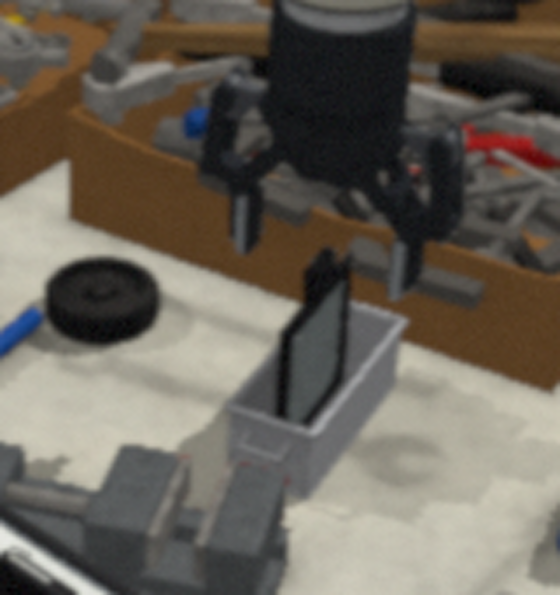

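The filter stands upright on its own with the tab between the open fingers. I'll withdraw straight up and check.

```bash
python3 -m jog '[[[0,0,0,-1,0,0,0],[0,0,0,-3,0,0,0],[0,0,0,-6,0,0,0],[0,0,0,-10,0,0,0],[0,0,0,-15,0,0,0],[0,0,0,-17,0,0,0],[0,0,0,-17,0,0,0],[0,0,0,-17,0,0,0],[0,0,0,-17,0,0,0]]]'
python3 - <<'E'
from h import *
for n in('wrist','side','top'):
    im=bot.read_camera(n); cv2.imwrite(f'pics/{n}13.png',im[:,:,::-1])
im=cv2.imread('pics/top13.png');a=cv2.resize(im[155:295,175:305],None,fx=4,fy=4,interpolation=cv2.INTER_CUBIC)
cv2.imwrite('pics/t13z.png',a)
E
```

```text
time: 21.18
tool_pos: [0.5438, -0.0465, 0.4376]
tcp_rot: [2.067, 2.365, 0.002]
wrist_force: [-0.3, -0.1, 0.4]
width: 0.998
```

View pics/side13.png

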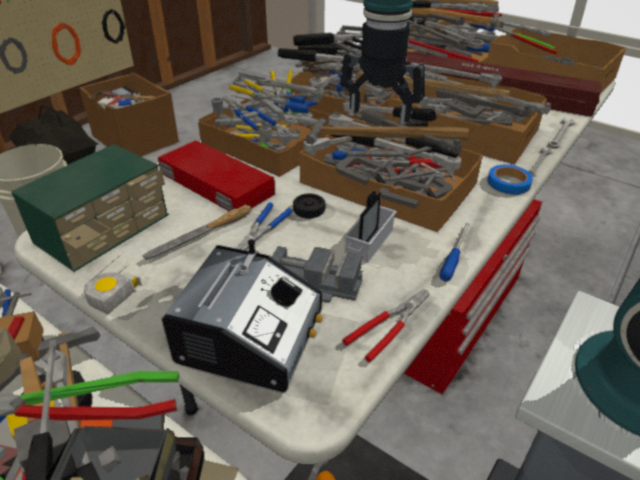

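View pics/t13z.png

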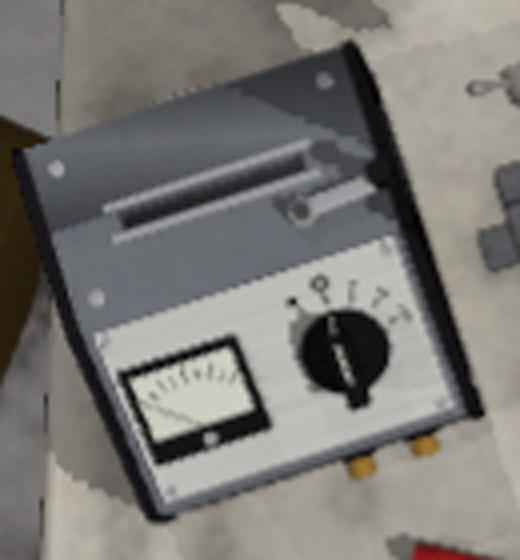

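View pics/wrist13.png

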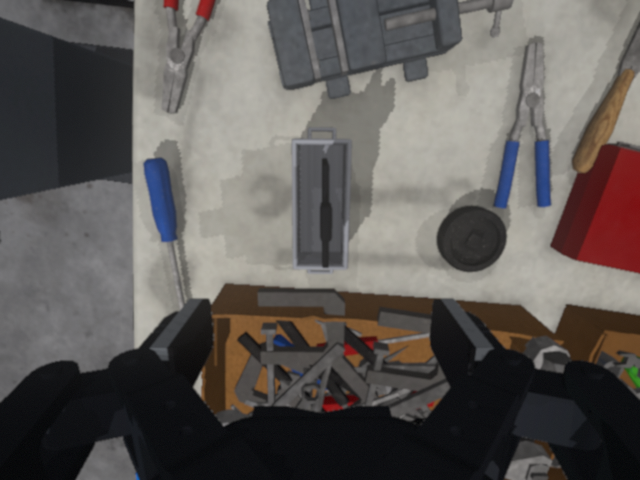

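The filter stands in the trough with the tab up, at (325,210) in the wrist view. The selector points at the ring, the keeper points to -y with the slot empty, and the loose tools are where they were. I'm handing in.

```bash
python3 -c "
from workcell import bot
print(bot.finish_job())"
```

```text
the job is handed in; nothing more can be done
None
```

The job is done and was handed in at about 21 s of the 61 s allowed.

- **Selector:** I turned it from the one-dot position back to OFF and let go. The pictures after release and at the end show the pointer at the open ring. While gripped the tool stopped at 0 rad, so it did not run into boost.
- **Keeper:** I swung it by its post to its stop. The last views show it pointing to the charger's -y, clear of the slot. One rough pixel reading gave about 1.46 rad instead of 1.5, which is within how well I could read the picture.
- **Filter:** I drew it straight up by the tab and lowered it into the trough. I let go only once the wrist felt about 9 N of floor contact, at the height I had worked out beforehand. The last side and wrist views show it standing upright with the tab up and the gripper well clear above.
- **Pliers, screwdriver and cap:** nothing touched them. They lie where they did in the first pictures.

Two measurements disagreed slightly, neither enough to matter. The top and wrist views put the trough's centre about 2.5 mm apart, so I used a point between them. The pointer first read about 30 degrees where the one-dot click is at 25.

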